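# Regrip a sample bottle in the tilting cradle and stand it on the balance

### The arm

A 6-joint arm with a two-finger parallel gripper is mounted at the origin on the work surface. World frame = base frame: x ahead of the robot, y to its left, z up, the work surface at z = 0. Lengths are in m, angles in rad, forces in N, time in s.
With the tool pointing down it reaches from about 0.4 to 0.925 m from the base axis. Payload 12.5 kg.
Tool frame: the origin (TCP) lies on the centre line of the jaws, within the pads' length; the fingertips stand 14 mm ahead of it and the grasp point (between the pads) lies 5 mm behind it; z points along the fingers, y is the direction in which the jaws open and shut (so a half turn about z gives the same grasp; the last joint's range is limited). The gripper opens to 95 mm and grips with 3 to 60 N. Pads are 20 mm wide; open, the fingers measure 119 mm over their backs; the gripper's body (75 mm by 180 mm) begins 59 mm behind the grasp point.
Start: joints at [-1.448, 0.491, 1.559, -0, 1.092, -0.106], TCP at [0.142, -0.609, 0.229] pointing down, gripper open.
Joint ranges: [-3.1, 3.1], [-0.84, 2.19], [0.05, 2.79], [-1.13, 4.28], [0.06, 2.93], [-2.69, 2.69]. Speed limits (rad/s): [2.22, 2.22, 2.79, 3.14, 3.14, 3.14].

### API

Orientations are given as a unit quaternion [w, x, y, z].
In Python, from station import readout, vision, r gives the robot as it stands.
- The arm moves only by the tool play_rows, never from a script. Its argument "deltas" is a list of rows, each a list of 2 entries, a list of its own where there are three numbers: the shift along the world's x, y, z in units of 30 mm (1.0 is 30 mm), then the turn about the world's z in rad. In form: [[[x, y, z], twist], ...]. A call has 1 to 20 rows; each row shifts and turns the pose as measured when the row begins; what a row does not reach is not made up. A row lasts 1/12 s, in which the tool goes at most 41.7 mm and 7.16 degrees, less where a joint would pass 70% of its speed; a pose out of reach is approached as far as the arm can. A call is refused whole if a number of a shift passes 1 or a number of a turn 0.125, either way. A call with a gripper value outside its range is refused whole. "fingers" is the finger opening in mm, from 0 to 95.1, set as the call begins (left out, the last holds). The fingers move at their own pace and stop on an object; "squeeze" is the grip in N (left out, the last holds). Time passes only in rows, so rows that do not move let the fingers close. It gives the time, the measured TCP pose, the force and the opening at its end, in the units of the state.
- readout.sense(): the state, without advancing time (a new reading comes with each control period).
- vision.grab_frame(name): name is "side" or "top" or "wrist"; returns a dict with "frame" (420x560x3 uint8, red, green, blue), "camera_matrix" (3x3 intrinsics, pixels), "R" (3x3) and "t" (3): a world point X has camera coordinates R X + t. Camera axes: x right, y down, z forward; pixel columns grow to the right and rows downward; lengths in m; the calibration is good to about 2 mm. A picture is of the moment at which its call begins. There is no depth.
- r.close_job(): hands the job in, once; it reports no verdict.
The state is a dict: "clock": time; "joint_positions": joint angles; "dq": joint speeds; "joint_torque": joint torques, N m; "ee_pos": TCP position; "orientation": TCP orientation; "wrist_force": force on the tool from outside, world axes, zero at the start; "torque": the same for the moment, N m; "gripper_width": finger opening in m.
Only numpy, scipy, OpenCV 4.12 (cv2) and the standard library are available. Lean on these libraries where they do the work, as an engineer would, in place of code of your own. Each camera call takes 0.05 s, during which the arm holds its last target. There are 200 camera calls.

### The job

Lay the slim square bottle down in the level tilting cradle, bottom against or close to the foot stop, and let go; then push the cradle's paddle over and down until the cradle is tipped fully up with the bottle in it. Take the bottle again by its upper part and stand it, cap up, in the middle of the balance pan, setting it down rather than dropping it, and let go. Do not disturb the round bottle, dish, marker or timer.

Things in the scene. Friction and masses are not known exactly. Their poses are not given: they have to be found in the camera images.
- bottle: Loose white slim square bottle, about 0.17 kg (varies), lying on the table. Body 36 x 36 mm square and 105 mm long; round grey screw cap 28 mm in diameter on its end; 127 mm long in all. Origin: centre of its bottom face. x axis: along the bottle from bottom to cap. While it lies, its axis is 18 mm above what it lies on. Centre of mass about 58 mm from the bottom.
- cap_top (a point): Centre of the top of the bottle's cap, 127 mm from the bottle's bottom along its x axis.
- stand: Fixed grey base of the tilting cradle, 225 x 110 x 8 mm, with two upright cheeks (86 mm apart between centres, 82 mm high) that carry the hinge, and a thin post under the spine. Origin on the table below the hinge; its x axis is level and points from the hinge toward the cradle's free end, y is parallel to the hinge, z up.
- pivot (a point): Middle of the cradle's hinge axis, 70 mm above the table; the hinge runs along the stand's y axis.
- cradle (a joint): Tilt of the steel cradle about the hinge, rad: 0 = level (start), 1.309 (75 degrees) = fully up at its stop. Growing values lift the free end, so that a bottle in it stands almost upright, its top leaning 15 degrees toward the stand's +x. Friction (0.3 N m) holds the cradle wherever it is left; pushing the paddle takes 3 to 8 N.
- seat (a point): Point on the cradle where the centre of the bottle's bottom face is when seated against the foot stop; 32 mm above the hinge axis when level. x axis: from foot stop to free end, as the bottle's axis must lie (turns with the cradle); z square to the floor, which is 18 mm below this point. Foot stop 6 mm thick, 12 mm above this point. A bottle up to 20 mm short of the stop slides onto it on tipping.
- spine_end (a point): Free end of the cradle's floor, on top, 100 mm from the foot stop. The floor is 54 mm wide for the first 46 mm, then a spine 26 mm wide, so fingers holding the bottle 60 mm or more from its bottom pass down beside it. Side walls: 45 mm long from the foot stop, 44 mm apart inside, 16 mm high, then lips flaring out to 64 mm apart, 24 mm above the floor.
- paddle_face (a point): Centre of the pushed face of the black 44 x 44 x 6 mm paddle, 85 mm out along a lever fixed to the cradle, 3 mm off the lever's line through the hinge axis. Turns with the cradle. At cradle 0 the lever rises 50 degrees above level toward the stand's -x, this face up and toward the bottle; it is pushed over and down to 25 degrees below level, this face up.
- balance: Fixed balance, grey case 250 x 190 mm and 50 mm high, display toward -x. Origin on the table below the pan's centre; the case reaches 155 mm to -x and 95 mm to +x of it. x, y level, z up.
- pan (a point): Centre of the top of the balance's round steel pan, 116 mm in diameter, 62 mm above the table.
- round_bottle: Bystander: loose upright round bottle, 60 mm in diameter, 120 mm high. Origin: centre of its underside.
- dish: Bystander: loose flat round dish, 90 mm in diameter, 16 mm high. Origin: centre of its underside.
- marker: Bystander: loose marker pen lying, 134 mm long, 14 mm thick. Origin on its underside, 50 mm from the plain end; x toward the cap.
- timer: Bystander: loose timer, 45 x 60 x 22 mm. Origin: centre of its underside.

How it is judged:
By the outcome, as a careful person would: the job done as asked, in the order asked, and still so for the second after the job is handed in, with the robot touching nothing.
It also fails if it takes over 72 s, if anything falls off the work surface, if the arm or the gripper's body presses on something with over 40 N, if the wrist force passes 120 N, or if a joint passes its speed limit or range.

## Working session

There is one attempt and no reset: what is moved stays moved. The work goes in short steps, Python scripts to look and compute and a tool call to move; the robot and the scene stay as the last step left them, time stands still between calls to the robot, and variables do not carry over. Pictures are saved under pics/ and viewed, about 8 in all and at most 12, crops included, and the job is handed in when it is done.

Besides the shell and the picture viewer there is one more tool, called after "Request:" by a JSON object that holds its "method" and its "body", one argument or row to a line. play_rows: Moves the arm, as the interface text tells. Its arguments: {"type":"object","properties":{"deltas":{"type":"array","items":{"type":"array"}},"fingers":{"type":"number"},"squeeze":{"type":"number"}},"required":["deltas"]}

```bash
ls; mkdir -p pics; cat > h.py <<'E'
import numpy as np, cv2
from station import readout, vision, r
def grab(n,fn=None):
    f=vision.grab_frame(n)
    if fn: cv2.imwrite('pics/'+fn,cv2.cvtColor(f['frame'],cv2.COLOR_RGB2BGR))
    np.savez('pics/'+n+'.npz',**f)
    return f
def load(n): return dict(np.load('pics/'+n+'.npz'))
def cast(f,u,v,z):
    K,R,t=[np.array(f[k]) for k in('camera_matrix','R','t')]
    d=R.T@np.linalg.solve(K,[u,v,1.]); c=-R.T@t
    return c+d*(z-c[2])/d[2]
def proj(f,X):
    K,R,t=[np.array(f[k]) for k in('camera_matrix','R','t')]
    p=K@(R@np.array(X)+t); return p[:2]/p[2]
E
python3 - <<'E'
from h import *
a=grab('top','top0.png');b=grab('side','side0.png')
for f in(a,b): print(np.round(-np.array(f['R']).T@f['t'],3),np.round(f['R'],2).tolist(),f['camera_matrix'][0][0])
s=readout.sense();print(s['ee_pos'],s['orientation'],s['clock'])
E
```

```text
pics
[5.130e-01 1.000e-03 1.114e+00] [[-0.01, -1.0, 0.02], [-1.0, 0.01, -0.06], [0.06, -0.02, -1.0]] 473.3464966957374
[0.209 0.625 0.692] [[-0.87, -0.5, 0.02], [-0.33, 0.55, -0.77], [0.37, -0.67, -0.64]] 423.32678830468944
[ 0.14175244 -0.60848471  0.22812598] [-4.96849727e-04  9.93462984e-01  1.14153640e-01 -6.99732070e-06] 0.1
```

View pics/top0.png

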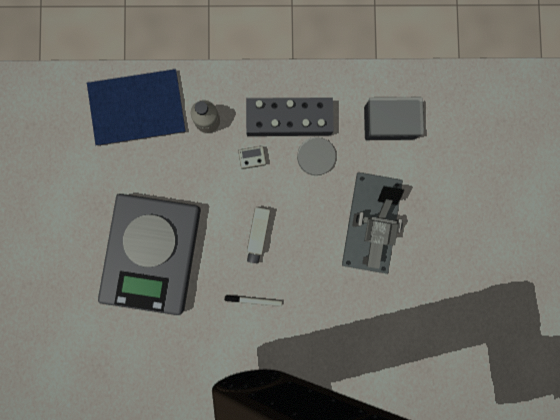

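View pics/side0.png

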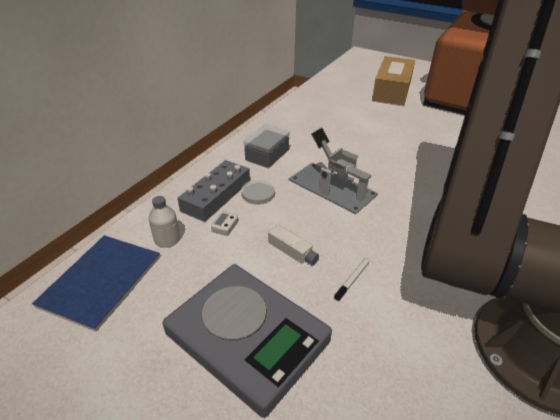

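The top view shows the bottle at about (258,235) with its cap toward the robot at (253,259). The cradle is at (375,225), paddle at (390,193), free end toward the robot. The balance pan is at (150,240). The side view agrees.

```bash
python3 - <<'E'
from h import *
f=load('top');im=f['frame'].astype(int)
g=im.min(2)
print(im[230,258],im[260,253],im[240,150],im[190,390],im[225,350],im[280,300])
hsv=cv2.cvtColor(f['frame'],cv2.COLOR_RGB2HSV)
roi=np.zeros(g.shape,np.uint8);roi[200:270,235:285]=1
cv2.imwrite('pics/topz.png',cv2.resize(cv2.cvtColor(f['frame'][160:285,220:430],cv2.COLOR_RGB2BGR),None,fx=3.8,fy=3.8,interpolation=cv2.INTER_CUBIC))
for n,(u,v),z in [('cap',(253.5,262),.018),('bottom',(262,207),.03),('pan',(149.5,240),.062),('paddle',(390,193),.135),('spine',(375,262),.084),('base c',(373,222),.008)]:
    print(n,np.round(cast(f,u,v,z),3))
E
```

```text
[139 143 132] [75 76 78] [128 129 122] [17 15 15] [80 86 84] [138 142 133]
cap [0.463 0.025 0.018]
bottom [0.589 0.004 0.03 ]
pan [0.516 0.253 0.062]
paddle [ 0.608 -0.264  0.135]
spine [ 0.463 -0.241  0.084]
base c [ 0.553 -0.256  0.008]
```

View pics/topz.png

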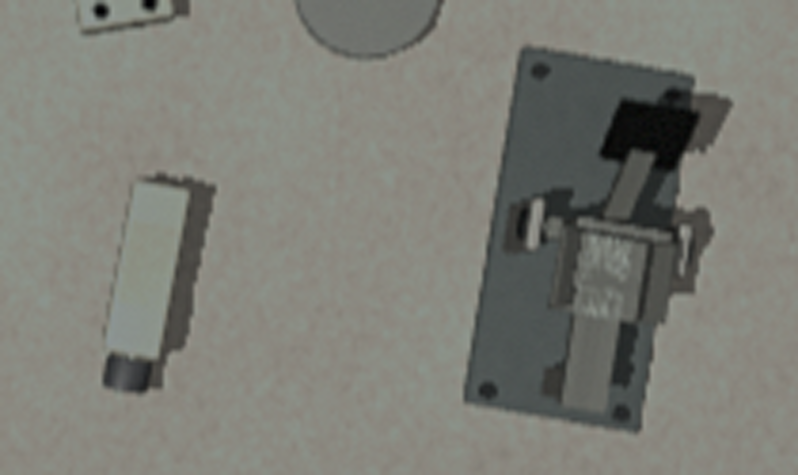

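The zoom shows the bottle body corners (138,182), (188,187), (158,357) and (106,350), with the cap end at (127,390). The base plate corners are (522,46), (693,77), (640,432) and (465,402). The foot stop is the line (580,222)–(672,236), and the spine end is (562,403)–(610,408).

```bash
python3 - <<'E'
from h import *
f=load('top')
c=lambda p,z:cast(f,220+p[0]/3.8,160+p[1]/3.8,z)
B=[c(p,.036) for p in[(138,182),(188,187),(158,357),(106,350)]]
bot=(B[0]+B[1])/2;sh=(B[2]+B[3])/2;cap=c((127,390),.018)
d=sh-bot;print('bottle bot',bot,'sh',sh,'len',np.linalg.norm(d),'w',np.linalg.norm(B[0]-B[1]),'ang',np.degrees(np.arctan2(d[1],d[0])),cap)
P=[c(p,.008) for p in[(522,46),(693,77),(640,432),(465,402)]]
for i in range(4):
  e=P[(i+1)%4]-P[i];print('base edge',P[i].round(4),np.linalg.norm(e).round(4),np.degrees(np.arctan2(e[1],e[0])).round(2))
S=(c((562,403),.084)+c((610,408),.084))/2
F=(c((580,222),.114)+c((672,236),.114))/2
e=S-F;print('spine',S,'foot',F,np.linalg.norm(e[:2]),np.degrees(np.arctan2(e[1],e[0])))
ch=[c((536,222),.082),c((684,250),.082)];print('cheeks',ch,np.mean(ch,0))
Q=[c(p,.135) for p in[(622,98),(700,110),(683,170),(600,155)]];print('paddle',np.mean(Q,0))
# current tool yaw
from scipy.spatial.transform import Rotation as Ro
s=readout.sense();q=s['orientation'];M=Ro.from_quat([q[1],q[2],q[3],q[0]]).as_matrix();print(M.round(3))
E
```

```text
bottle bot [0.58470786 0.00186939 0.036     ] sh [0.48380802 0.02129385 0.036     ] len 0.10275255321329048 w 0.030170459943221515 ang 169.10316728397405 [0.46132379 0.02484269 0.018     ]
base edge [ 0.6707 -0.2219  0.008 ] 0.1081 -100.8
base edge [ 0.6505 -0.328   0.008 ] 0.2222 169.94
base edge [ 0.4317 -0.2892  0.008 ] 0.109 79.69
base edge [ 0.4512 -0.182   0.008 ] 0.2231 -10.29
spine [ 0.45270074 -0.23870434  0.084     ] foot [ 0.55221063 -0.25652089  0.114     ] 0.10109226619270663 169.84914245164578
cheeks [array([ 0.5580076 , -0.21280178,  0.082     ]), array([ 0.54104067, -0.29800345,  0.082     ])] [ 0.54952414 -0.25540262  0.082     ]
paddle [ 0.60383763 -0.2663792   0.135     ]
[[ 0.974  0.227 -0.   ]
 [ 0.227 -0.974  0.001]
 [ 0.    -0.001 -1.   ]]
```

Request:
{"method": "play_rows", "body": {
  "deltas": [
    [[0.6, 1, 0], -0.105],
    [[0.6, 1, 0], -0.105],
    [[0.6, 1, 0], -0.105],
    [[0.6, 1, 0], -0.105],
    [[0.6, 1, 0], 0],
    [[0.6, 1, 0], 0],
    [[0.6, 1, 0], 0],
    [[0.6, 1, 0], 0],
    [[0.6, 1, 0], 0],
    [[0.6, 1, 0], 0],
    [[0.6, 1, 0], 0],
    [[0.6, 1, 0], 0],
    [[0.6, 1, 0], 0],
    [[0.6, 1, 0], 0],
    [[0.6, 1, 0], 0],
    [[0.6, 1, 0], 0],
    [[0.6, 1, 0], 0],
    [[0.6, 1, 0], 0],
    [[0.6, 1, 0], 0],
    [[0.6, 1, 0], 0]
  ],
  "fingers": 75,
  "squeeze": 20
}}

```text
clock: 1.77
ee_pos: [0.5071, 0.0196, 0.2236]
orientation: [-0.003, 0.994, -0.111, -0.002]
wrist_force: [1.1, -0.8, 0.2]
gripper_width: 0.0749
```

```bash
python3 - <<'E'
from h import *
f=grab('wrist','w0.png')
print((-f['R'].T@f['t']).round(3), f['R'].round(2).tolist())
s=readout.sense();print(s['ee_pos'],s['orientation'])
print(proj(f,[.5093,.0164,.036]),proj(f,[.5847,.0019,.036]))
E
```

```text
[0.578 0.003 0.379] [[-0.22, -0.98, -0.0], [-0.94, 0.21, 0.26], [-0.25, 0.06, -0.97]]
[0.5096289  0.02351477 0.22369855] [-3.27774279e-03  9.93927711e-01 -1.09981727e-01 -9.90840831e-04]
[284.06920554 193.42780076] [281.94505448 124.34214317]
```

View pics/w0.png

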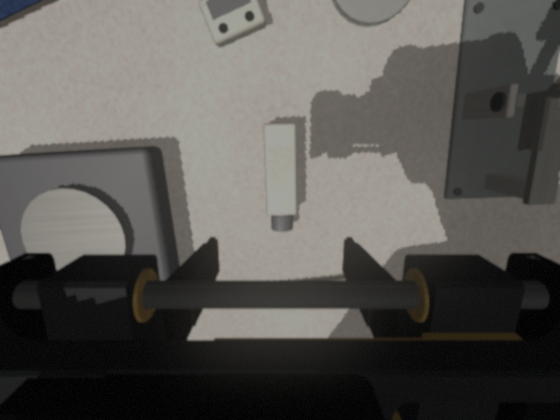

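The wrist view shows the bottle body from (265–297, 124) at the bottom to (267–298, 214) at the shoulder. The top-view estimate projects to within 2 px of that.

```bash
python3 - <<'E'
from h import *
f=load('wrist')
a=cast(f,280.7,124,.036);b=cast(f,282.7,214,.036);d=b-a
print(a,b,np.linalg.norm(d),np.degrees(np.arctan2(d[1],d[0])), 'grasp',a+d/np.linalg.norm(d)*.078)
E
```

```text
[0.58535042 0.0031452  0.036     ] [0.4855843 0.0233596 0.036    ] 0.10179341171681545 168.54591845797086 grasp [0.50890385 0.01863464 0.036     ]
```

Request:
{"method": "play_rows", "body": {
  "deltas": [
    [[0, -0.1, -1], 0.025],
    [[0, -0.1, -1], 0],
    [[0, 0, -1], 0],
    [[0, 0, -1], 0],
    [[0, 0, -1], 0],
    [[0, 0, -0.8], 0],
    [[0, 0, 0], 0],
    [[0, 0, 0], 0]
  ]
}}

```text
clock: 2.48
ee_pos: [0.5105, 0.0221, 0.0431]
orientation: [-0.003, 0.996, -0.093, 0.001]
wrist_force: [0.1, 0.3, 0.2]
gripper_width: 0.075
```

Request:
{"method": "play_rows", "body": {
  "deltas": [
    [[-0.03, -0.14, -0.4], 0],
    [[0, 0, -0.35], 0],
    [[0, 0, 0], 0]
  ]
}}

```text
clock: 2.73
ee_pos: [0.511, 0.0177, 0.0229]
orientation: [-0.003, 0.996, -0.093, 0.002]
wrist_force: [-0.5, 0.3, 0.0]
gripper_width: 0.0746
```

Request:
{"method": "play_rows", "body": {
  "deltas": [
    [[0, 0, 0], 0],
    [[0, 0, 0], 0],
    [[0, 0, 0], 0],
    [[0, 0, 0], 0],
    [[0, 0, 0], 0],
    [[0, 0, 0], 0]
  ],
  "fingers": 20
}}

```text
clock: 3.23
ee_pos: [0.513, 0.0179, 0.0272]
orientation: [-0.003, 0.996, -0.092, 0.005]
wrist_force: [-0.3, 0.1, -0.7]
gripper_width: 0.04
```

Request:
{"method": "play_rows", "body": {
  "deltas": [
    [[-0.05, 0, -0.2], 0],
    [[-0.03, 0, -0.15], 0],
    [[0, 0, -0.05], 0],
    [[0, 0, -0.02], 0]
  ]
}}

```text
clock: 3.57
ee_pos: [0.513, 0.0178, 0.0186]
orientation: [-0.003, 0.996, -0.092, 0.01]
wrist_force: [-2.1, -0.7, 7.8]
gripper_width: 0.0358
```

Request:
{"method": "play_rows", "body": {
  "deltas": [
    [[0, 0, 0.5], 0],
    [[0, 0, 0.9], 0],
    [[0, 0, 1], 0],
    [[0, 0, 1], 0],
    [[0, 0, 1], 0],
    [[0, 0, 1], 0],
    [[-0.2, -0.7, 0.3], 0],
    [[-0.2, -1, 0], 0],
    [[-0.2, -1, 0], 0],
    [[-0.2, -1, 0], 0],
    [[-0.2, -1, 0], 0],
    [[-0.2, -1, 0], 0],
    [[-0.1, -1, 0], 0],
    [[0, -1, 0], 0],
    [[0, -0.6, 0], 0],
    [[0, 0, 0], 0]
  ]
}}

```text
clock: 4.9
ee_pos: [0.4653, -0.24, 0.1925]
orientation: [-0.003, 0.996, -0.089, 0.006]
wrist_force: [-1.3, 0.8, -1.8]
gripper_width: 0.0359
```

```bash
python3 - <<'E'
from h import *
f=grab('wrist','w1.png');t=grab('top');s=grab('side')
cr=lambda g,a,b,c,d,k:cv2.resize(cv2.cvtColor(g['frame'][a:b,c:d],cv2.COLOR_RGB2BGR),None,fx=k,fy=k,interpolation=cv2.INTER_CUBIC)
cv2.imwrite('pics/c1.png',np.vstack([cr(f,40,240,140,540,2)[:, :800],cr(s,110,220,260,460,2)[:,:400].repeat(1,0) if 0 else np.hstack([cr(s,110,210,260,460,2),cr(t,150,250,300,500,2)])]))
s=readout.sense();print(s['ee_pos'],s['orientation'],s['wrist_force'])
E
```

```text
[ 0.46522479 -0.23659896  0.19264029] [-0.00382526  0.99606368 -0.08836826  0.00579362] [-0.12054656  0.57013627 -2.2160611 ]
```

View pics/c1.png

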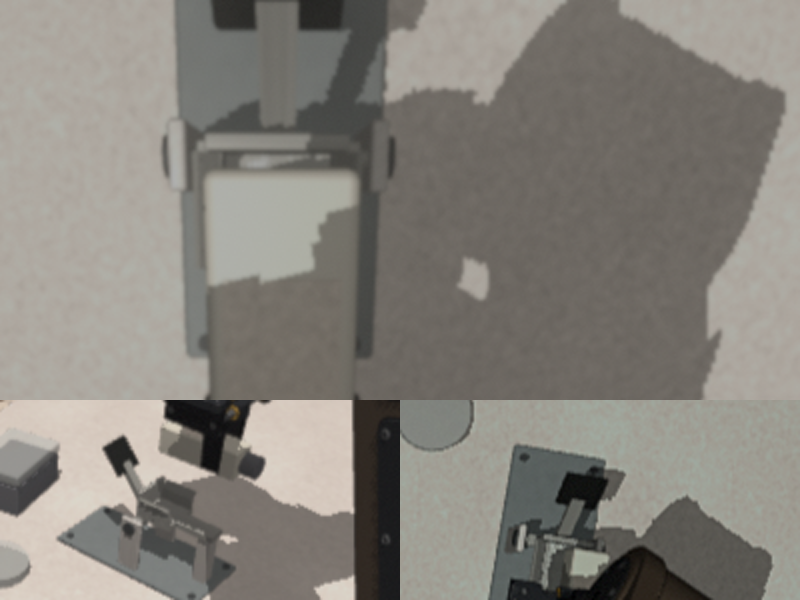

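```bash
python3 - <<'E'
from h import *
f=load('wrist')
c=lambda p,z:cast(f,140+p[0]/2,40+p[1]/2,z).round(4)
print('bottle',c((205,172),.210),c((358,172),.210),'deep',c((210,390),.21),c((356,390),.21))
print('stop near edge',c((205,150),.114),c((357,152),.114))
print('cheeks',c((177,122),.082),c((382,125),.082))
print('lever',c((277,122),.1),'base',c((187,350),.008),c((374,350),.008),'lever top',c((277,2),.13))
u=np.array([-.9842,.177]);n=np.array([-.177,-.9842]); 
E
```

```text
bottle [ 0.5415 -0.2363  0.21  ] [ 0.5354 -0.2697  0.21  ] deep [ 0.4915 -0.2268  0.21  ] [ 0.4853 -0.2616  0.21  ]
stop near edge [ 0.5545 -0.2263  0.114 ] [ 0.5436 -0.2818  0.114 ]
cheeks [ 0.5703 -0.2135  0.082 ] [ 0.5537 -0.2975  0.082 ]
lever [ 0.5608 -0.2545  0.1   ] base [ 0.4566 -0.1806  0.008 ] [ 0.4372 -0.2879  0.008 ] lever top [ 0.5941 -0.2611  0.13  ]
```

Request:
{"method": "play_rows", "body": {
  "deltas": [
    [[0.1, -0.05, -0.8], 0],
    [[0.06, 0, -0.8], 0],
    [[0, 0, -0.1], 0],
    [[0, 0, 0], 0]
  ]
}}

```text
clock: 5.38
ee_pos: [0.4707, -0.2337, 0.1412]
orientation: [-0.004, 0.996, -0.086, 0.006]
wrist_force: [-0.1, -0.5, -2.0]
gripper_width: 0.0359
```

```bash
python3 - <<'E'
from h import *
f=grab('wrist');t=grab('top')
cr=lambda g,a,b,c,d,k:cv2.resize(cv2.cvtColor(g['frame'][a:b,c:d],cv2.COLOR_RGB2BGR),None,fx=k,fy=k,interpolation=cv2.INTER_CUBIC)
cv2.imwrite('pics/c2.png',np.hstack([cr(f,60,240,200,360,3.3)]))
s=readout.sense();print(s['ee_pos'],s['orientation'],s['wrist_force'])
E
```

```text
[ 0.47097667 -0.23417109  0.14216342] [-0.00332923  0.99624397 -0.08623578  0.00708926] [-0.36437525 -0.20590314 -1.88007379]
```

View pics/c2.png

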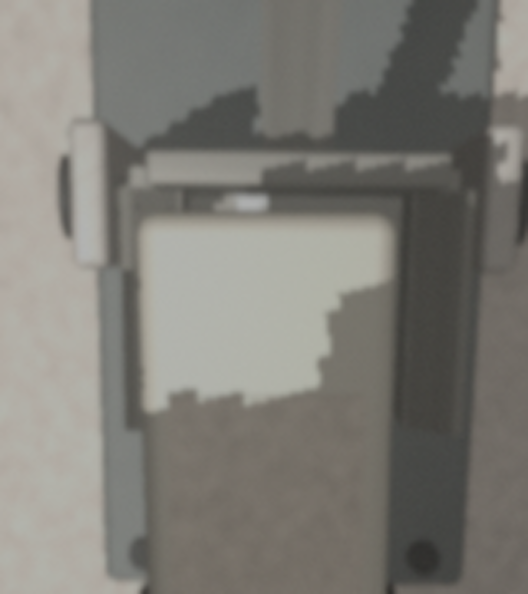

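```bash
python3 - <<'E'
from h import *
f=load('wrist')
c=lambda p,z:cast(f,200+p[0]/3.3,60+p[1]/3.3,z)
n=np.array([.177,.984]);u=np.array([-.984,.177])
for nm,ps,z in [('bottle',[(139,220),(394,220)],.1585),('bottle low',[(148,580),(388,580)],.1585),('stop',[(146,186),(462,186)],.114),('lips',[(130,420),(463,428)],.108),('cheeks',[(88,122),(503,128)],.082),('base',[(106,575),(462,578)],.008)]:
  q=[c(p,z)[:2] for p in ps];m=np.mean(q,0);print(nm,m.round(4),'n',(m@n).round(4),'u',(m@u).round(4),'w',np.linalg.norm(q[0]-q[1]).round(4))
s=readout.sense();print(np.array(s['ee_pos'][:2])@n)
E
```

```text
bottle [ 0.5437 -0.2462] n -0.146 u -0.5786 w 0.0343
bottle low [ 0.4934 -0.2376] n -0.1465 u -0.5276 w 0.0353
stop [ 0.5496 -0.2536] n -0.1522 u -0.5857 w 0.0556
lips [ 0.507  -0.2452] n -0.1516 u -0.5423 w 0.0641
cheeks [ 0.5634 -0.255 ] n -0.1512 u -0.5995 w 0.0846
base [ 0.4443 -0.233 ] n -0.1506 u -0.4784 w 0.1087
-0.1470614812571106
```

Request:
{"method": "play_rows", "body": {
  "deltas": [
    [[-0.04, -0.2, -0.2], 0],
    [[0, -0.02, -0.3], 0],
    [[0, -0.02, -0.2], 0]
  ]
}}

```text
clock: 5.73
ee_pos: [0.4711, -0.242, 0.1235]
orientation: [-0.002, 0.996, -0.085, 0.01]
wrist_force: [-0.3, -0.9, -2.7]
gripper_width: 0.0361
```

Request:
{"method": "play_rows", "body": {
  "deltas": [
    [[0, 0.03, -0.25], 0],
    [[0, 0.02, -0.2], 0],
    [[0, 0, -0.15], 0],
    [[0, 0, -0.05], 0]
  ]
}}

```text
clock: 6.07
ee_pos: [0.4709, -0.2409, 0.1019]
orientation: [-0.002, 0.996, -0.086, 0.01]
wrist_force: [-6.2, 3.8, 27.7]
gripper_width: 0.0357
```

Request:
{"method": "play_rows", "body": {
  "deltas": [
    [[0, 0, 0.06], 0],
    [[0, 0, 0.0], 0]
  ]
}}

```text
clock: 6.23
ee_pos: [0.4709, -0.2409, 0.1034]
orientation: [-0.002, 0.996, -0.086, 0.01]
wrist_force: [0.0, 0.1, -1.7]
gripper_width: 0.0363
```

Request:
{"method": "play_rows", "body": {
  "deltas": [
    [[0, 0, 0], 0],
    [[0, 0, 0], 0],
    [[0, 0, 0], 0],
    [[0, 0, 0], 0]
  ],
  "fingers": 70
}}

```text
clock: 6.57
ee_pos: [0.4712, -0.241, 0.1033]
orientation: [-0.002, 0.996, -0.086, 0.01]
wrist_force: [0.2, 0.3, -0.3]
gripper_width: 0.0572
```

Request:
{"method": "play_rows", "body": {
  "deltas": [
    [[0, 0, 0.5], 0],
    [[0, 0, 0.9], 0],
    [[0, 0, 1], 0],
    [[0, 0, 1], 0],
    [[0, 0, 1], 0],
    [[0, 0, 1], 0],
    [[0, 0, 0.5], 0],
    [[0, 0, 0], 0]
  ]
}}

```text
clock: 7.23
ee_pos: [0.4692, -0.2396, 0.2873]
orientation: [-0.002, 0.996, -0.086, 0.008]
wrist_force: [-0.0, -0.2, 0.3]
gripper_width: 0.0701
```

```bash
python3 - <<'E'
from h import *
w=grab('wrist');s=grab('side')
cr=lambda g,a,b,c,d,k:cv2.resize(cv2.cvtColor(g['frame'][a:b,c:d],cv2.COLOR_RGB2BGR),None,fx=k,fy=k,interpolation=cv2.INTER_CUBIC)
cv2.imwrite('pics/c3.png',np.hstack([cr(w,20,260,160,400,1.65),cr(s,110,230,270,390,3.3)]))
print(readout.sense()['ee_pos'])
for ph in range(0,76,15):
  th=np.radians(130+ph);e=np.array([np.cos(th),np.sin(th)]);n=np.array([np.sin(th),-np.cos(th)])
  out=[]
  for rr in(80,88,95):
    p=rr*e+3*n
    out.append((rr,(p+[0,70]).round(0).tolist(),'finger c',round(p[0]+(10 if n[0]>0 else -10))))
  print(ph,out)
E
```

```text
[ 0.46847969 -0.23920324  0.2842801 ]
0 [(80, [-49.0, 133.0], 'finger c', -39), (88, [-54.0, 139.0], 'finger c', -44), (95, [-59.0, 145.0], 'finger c', -49)]
15 [(80, [-64.0, 118.0], 'finger c', -54), (88, [-70.0, 123.0], 'finger c', -60), (95, [-76.0, 127.0], 'finger c', -66)]
30 [(80, [-74.0, 100.0], 'finger c', -64), (88, [-82.0, 103.0], 'finger c', -72), (95, [-88.0, 105.0], 'finger c', -78)]
45 [(80, [-79.0, 80.0], 'finger c', -69), (88, [-87.0, 81.0], 'finger c', -77), (95, [-94.0, 81.0], 'finger c', -84)]
60 [(80, [-79.0, 59.0], 'finger c', -89), (88, [-87.0, 58.0], 'finger c', -97), (95, [-94.0, 56.0], 'finger c', -104)]
75 [(80, [-74.0, 39.0], 'finger c', -84), (88, [-81.0, 36.0], 'finger c', -91), (95, [-87.0, 33.0], 'finger c', -97)]
```

View pics/c3.png

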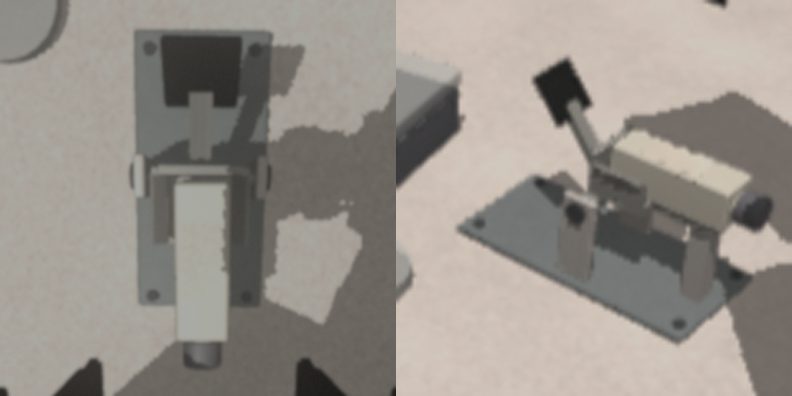

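Side and wrist views show the bottle lying between the cradle walls, its bottom at the foot stop. Paddle is unobstructed. Next: close the fingers and go above the paddle.

Request:
{"method": "play_rows", "body": {
  "deltas": [
    [[0.6, -0.12, 0], 0],
    [[0.8, -0.15, 0], 0],
    [[0.8, -0.15, 0], 0],
    [[0.8, -0.15, 0], 0],
    [[0.6, -0.12, -0.3], 0],
    [[0, 0, -0.5], 0],
    [[0, 0, -0.5], 0],
    [[0, 0, -0.5], 0],
    [[0, 0, -0.5], 0],
    [[0, 0, -0.2], 0],
    [[0, 0, 0], 0]
  ],
  "fingers": 0,
  "squeeze": 15
}}

```text
clock: 8.25
ee_pos: [0.5764, -0.2575, 0.1838]
orientation: [-0.01, 0.996, -0.086, -0.006]
wrist_force: [-0.3, -0.2, 0.2]
gripper_width: 0.0031
```

Request:
{"method": "play_rows", "body": {
  "deltas": [
    [[0.12, -0.03, -0.33], 0],
    [[0.12, -0.02, -0.33], 0],
    [[0.2, -0.04, -0.1], 0],
    [[0.2, -0.04, -0.1], 0],
    [[0.2, -0.04, -0.1], 0]
  ]
}}

```text
clock: 8.67
ee_pos: [0.6021, -0.2628, 0.1521]
orientation: [-0.01, 0.996, -0.087, -0.008]
wrist_force: [-6.0, 0.8, 0.9]
gripper_width: 0.0003
```

Request:
{"method": "play_rows", "body": {
  "deltas": [
    [[0.15, -0.03, -0.25], 0],
    [[0.15, -0.03, -0.3], 0],
    [[0.2, -0.04, -0.33], 0],
    [[0.2, -0.04, -0.35], 0],
    [[0.2, -0.04, -0.35], 0]
  ]
}}

```text
clock: 9.08
ee_pos: [0.6336, -0.2691, 0.1054]
orientation: [-0.009, 0.996, -0.086, -0.005]
wrist_force: [-2.1, 0.3, 2.9]
gripper_width: 0.0007
```

Request:
{"method": "play_rows", "body": {
  "deltas": [
    [[0.02, 0, -0.35], 0],
    [[0.02, 0, -0.35], 0],
    [[0.02, 0, -0.35], 0],
    [[0.02, 0, -0.35], 0],
    [[0, 0, -0.1], 0]
  ]
}}

```text
clock: 9.5
ee_pos: [0.6377, -0.2696, 0.0539]
orientation: [-0.009, 0.996, -0.086, -0.005]
wrist_force: [-1.4, 0.9, 2.8]
gripper_width: 0.0005
```

Request:
{"method": "play_rows", "body": {
  "deltas": [
    [[0, 0, -0.08], 0],
    [[0, 0, -0.06], 0],
    [[0, 0, -0.04], 0]
  ]
}}

```text
clock: 9.75
ee_pos: [0.6386, -0.2701, 0.0495]
orientation: [-0.008, 0.996, -0.086, -0.003]
wrist_force: [-2.2, 0.6, 10.9]
gripper_width: 0.0007
```

Request:
{"method": "play_rows", "body": {
  "deltas": [
    [[0, 0, -0.06], 0],
    [[0, 0, -0.05], 0]
  ]
}}

```text
clock: 9.92
ee_pos: [0.6399, -0.2706, 0.0491]
orientation: [-0.007, 0.996, -0.086, -0.001]
wrist_force: [-1.0, 0.2, 9.0]
gripper_width: 0.0003
```

```bash
python3 - <<'E'
from h import *
w=grab('wrist');s=grab('side')
cr=lambda g,a,b,c,d,k:cv2.resize(cv2.cvtColor(g['frame'][a:b,c:d],cv2.COLOR_RGB2BGR),None,fx=k,fy=k,interpolation=cv2.INTER_CUBIC)
cv2.imwrite('pics/c4.png',np.hstack([cr(w,0,400,80,480,1),cr(s,90,223,260,393,3)]))
E
```

```text
Traceback (most recent call last):
ValueError: all the input array dimensions except for the concatenation axis must match exactly, but along dimension 0, the array at index 0 has size 400 and the array at index 1 has size 399
```

Request:
{"method": "play_rows", "body": {
  "deltas": [
    [[0, 0, -0.15], 0],
    [[0, 0, -0.15], 0]
  ]
}}

```text
clock: 10.18
ee_pos: [0.6429, -0.272, 0.0466]
orientation: [-0.006, 0.996, -0.086, 0.004]
wrist_force: [-3.8, 2.1, 31.9]
gripper_width: 0.0006
```

```bash
python3 - <<'E'
from h import *
w=grab('wrist');s=grab('side')
cr=lambda g,a,b,c,d,k:cv2.resize(cv2.cvtColor(g['frame'][a:b,c:d],cv2.COLOR_RGB2BGR),None,fx=k,fy=k,interpolation=cv2.INTER_CUBIC)
cv2.imwrite('pics/c4.png',np.hstack([cr(w,0,400,80,480,1),cr(s,90,223,260,393,3.0076)[:400]]))
E
```

```text
(no output)
```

View pics/c4.png

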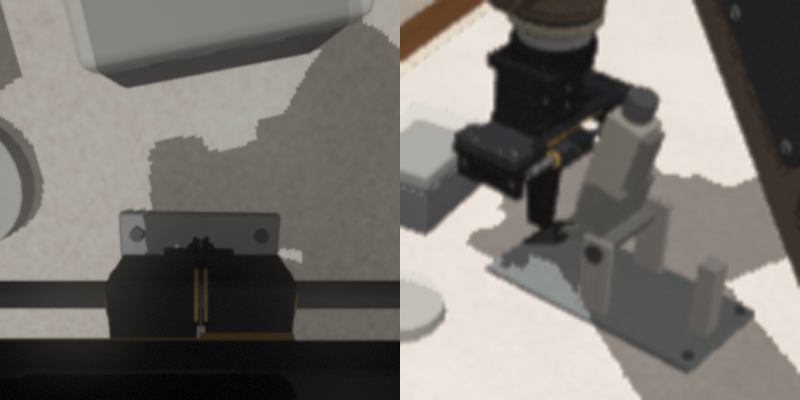

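Side view: the cradle is fully up, the bottle in it leaning about 15° and the paddle at its stop (32 N). Next, retreat up and go above the bottle.

Request:
{"method": "play_rows", "body": {
  "deltas": [
    [[0.1, 0, 0.5], 0],
    [[0.1, 0, 0.8], 0],
    [[0, 0, 1], 0],
    [[0, 0, 1], 0],
    [[0, 0, 1], 0],
    [[0, 0, 1], 0],
    [[0, 0, 1], 0],
    [[0, 0, 1], 0],
    [[0, 0, 0.7], 0],
    [[-0.6, 0.1, 0], 0],
    [[-0.7, 0.12, 0], 0],
    [[-0.7, 0.12, 0], 0],
    [[-0.7, 0.12, 0], 0],
    [[0, 0, 0], 0]
  ],
  "fingers": 80,
  "squeeze": 20
}}

```text
clock: 11.45
ee_pos: [0.5663, -0.2568, 0.3005]
orientation: [-0.004, 0.996, -0.086, 0.011]
wrist_force: [-0.7, 0.1, -0.6]
gripper_width: 0.0797
```

```bash
python3 - <<'E'
from h import *
w=grab('wrist');s=grab('side');t=grab('top')
cr=lambda g,a,b,c,d,k:cv2.resize(cv2.cvtColor(g['frame'][a:b,c:d],cv2.COLOR_RGB2BGR),(400,400),interpolation=cv2.INTER_CUBIC)
cv2.imwrite('pics/c5.png',np.hstack([cr(w,100,380,150,430,1),cr(s,90,210,280,400,3)]))
st=readout.sense();print(st['ee_pos'],st['orientation'])
print(proj(w,[.550-.0005,-.2545,.203]),proj(s,[.5485,-.2543,.201]))
E
```

```text
[ 0.56924375 -0.25763553  0.30002237] [-0.00359859  0.99619742 -0.08631178  0.01131495]
[282.85486659 238.48669797] [340.5163546  120.76435134]
```

View pics/c5.png

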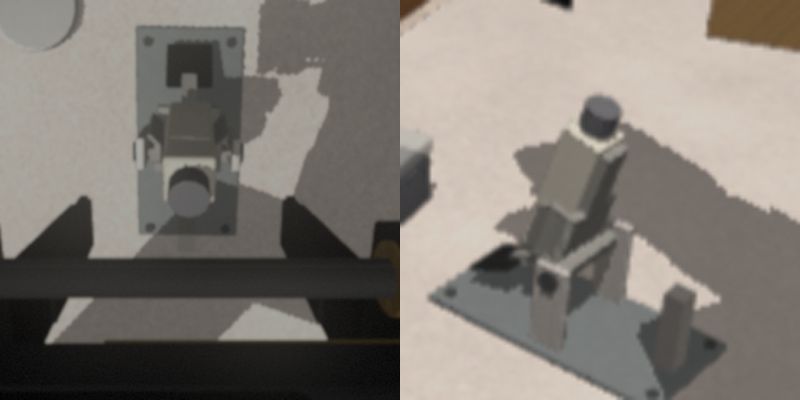

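The cap is at (281.6,237.9) in the wrist view and (340.3,120.6) in the side view, within about 1 px of my prediction. The cradle holds its tilt. Next, descend and grip.

Request:
{"method": "play_rows", "body": {
  "deltas": [
    [[-0.2, 0.04, -0.6], 0],
    [[-0.15, 0.02, -0.8], 0],
    [[0, 0, -0.8], 0],
    [[0, 0, -0.8], 0],
    [[0, 0, -0.8], 0],
    [[0, 0, -0.4], 0],
    [[0, 0, 0], 0]
  ]
}}

```text
clock: 12.18
ee_pos: [0.5649, -0.257, 0.1676]
orientation: [-0.003, 0.996, -0.086, 0.014]
wrist_force: [0.2, 0.1, -0.0]
gripper_width: 0.0803
```

Request:
{"method": "play_rows", "body": {
  "deltas": [
    [[-0.25, 0.04, -0.15], 0],
    [[-0.05, 0.0, -0.15], 0],
    [[0, 0, 0], 0]
  ]
}}

```text
clock: 12.43
ee_pos: [0.5569, -0.256, 0.1575]
orientation: [-0.003, 0.996, -0.085, 0.014]
wrist_force: [0.9, 0.7, 0.5]
gripper_width: 0.0804
```

Request:
{"method": "play_rows", "body": {
  "deltas": [
    [[0, 0, 0], 0],
    [[0, 0, 0], 0],
    [[0, 0, 0], 0],
    [[0, 0, 0], 0],
    [[0, 0, 0], 0],
    [[0, 0, 0], 0],
    [[0, 0, 0], 0],
    [[0, 0, 0], 0]
  ],
  "fingers": 20,
  "squeeze": 12
}}

```text
clock: 13.1
ee_pos: [0.5583, -0.2568, 0.1613]
orientation: [-0.002, 0.996, -0.085, 0.017]
wrist_force: [-0.2, -0.3, -1.7]
gripper_width: 0.0361
```

Request:
{"method": "play_rows", "body": {
  "deltas": [
    [[0, 0, 0.3], 0],
    [[0, 0, 0.4], 0],
    [[0, 0, 0.5], 0],
    [[0, 0, 0.5], 0],
    [[0, 0, 0.5], 0],
    [[0, 0, 0.5], 0],
    [[0, 0, 0.4], 0],
    [[0, 0, 0.1], 0]
  ]
}}

```text
clock: 13.77
ee_pos: [0.5565, -0.2558, 0.2629]
orientation: [-0.003, 0.996, -0.085, 0.014]
wrist_force: [0.6, 0.3, -1.5]
gripper_width: 0.0361
```

```bash
python3 - <<'E'
from h import *
f=load('top')
im=f['frame'];hsv=cv2.cvtColor(im,cv2.COLOR_RGB2HSV)
g=cv2.medianBlur(cv2.cvtColor(im,cv2.COLOR_RGB2GRAY),3)
c=cv2.HoughCircles(g[190:300,95:210],cv2.HOUGH_GRADIENT,1,200,param1=80,param2=12,minRadius=22,maxRadius=33)[0]
print(c)
for x,y,r_ in c: print(cast(f,x+95,y+190,.062), np.linalg.norm(cast(f,x+95+r_,y+190,.062)-cast(f,x+95,y+190,.062)))
s=grab('side');cv2.imwrite('pics/c6.png',cv2.resize(cv2.cvtColor(s['frame'][40:200,260:420],cv2.COLOR_RGB2BGR),(500,500)))
E
```

```text
[[52.5 50.5 25.2]]
[0.51461895 0.25729263 0.062     ] 0.055471518460926454
```

View pics/c6.png

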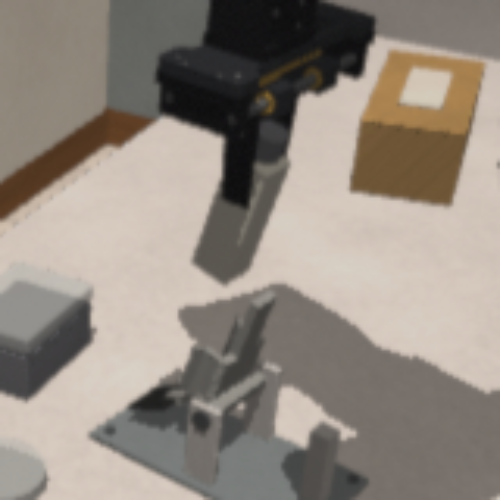

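Request:
{"method": "play_rows", "body": {
  "deltas": [
    [[0, 0.3, 0], 0],
    [[-0.1, 0.6, 0], 0],
    [[-0.12, 0.9, 0], 0],
    [[-0.12, 1, 0], 0],
    [[-0.12, 1, 0], 0],
    [[-0.12, 1, 0], 0],
    [[-0.12, 1, 0], 0],
    [[-0.12, 1, 0], 0],
    [[-0.12, 1, 0], 0],
    [[-0.12, 1, 0], 0],
    [[-0.12, 1, 0], 0],
    [[-0.12, 1, 0], 0],
    [[-0.12, 1, 0], 0],
    [[-0.12, 1, 0], 0],
    [[-0.12, 1, 0], 0],
    [[-0.12, 1, 0], 0],
    [[-0.12, 0.9, 0], 0],
    [[-0.1, 0.6, 0], 0],
    [[-0.1, 0.3, 0], 0],
    [[0, 0, 0], 0]
  ],
  "squeeze": 25
}}

```text
clock: 15.48
ee_pos: [0.462, 0.2838, 0.2467]
orientation: [-0.003, 0.997, -0.083, -0.001]
wrist_force: [0.3, -0.1, -1.5]
gripper_width: 0.036
```

Request:
{"method": "play_rows", "body": {
  "deltas": [
    [[0.3, -0.25, -0.3], 0],
    [[0.4, -0.35, -0.5], 0],
    [[0.25, -0.2, -0.4], 0],
    [[0, 0, -0.2], 0],
    [[0, 0, 0], 0]
  ]
}}

```text
clock: 15.9
ee_pos: [0.49, 0.2551, 0.2008]
orientation: [-0.002, 0.997, -0.082, -0.001]
wrist_force: [-0.3, -0.1, -1.9]
gripper_width: 0.036
```

```bash
python3 - <<'E'
from h import *
s=grab('side');t=grab('top')
a=cv2.cvtColor(s['frame'],cv2.COLOR_RGB2BGR)[130:400,140:410]
b=cv2.cvtColor(t['frame'],cv2.COLOR_RGB2BGR)[180:300,95:215]
cv2.imwrite('pics/c7.png',np.hstack([cv2.resize(a,(500,500)),cv2.resize(b,(300,500))[:, :300]]))
print(proj(s,[.515,.255,.062]))
st=readout.sense();print(st['ee_pos'],st['orientation'],st['joint_positions'])
E
```

```text
[234.31318992 309.46145835]
[0.4902088  0.25580254 0.20215475] [-2.55960239e-03  9.96633318e-01 -8.19456141e-02 -6.28149977e-04] [0.3590614  0.41811615 1.76961323 0.00633771 0.95282324 2.09026421]
```

View pics/c7.png

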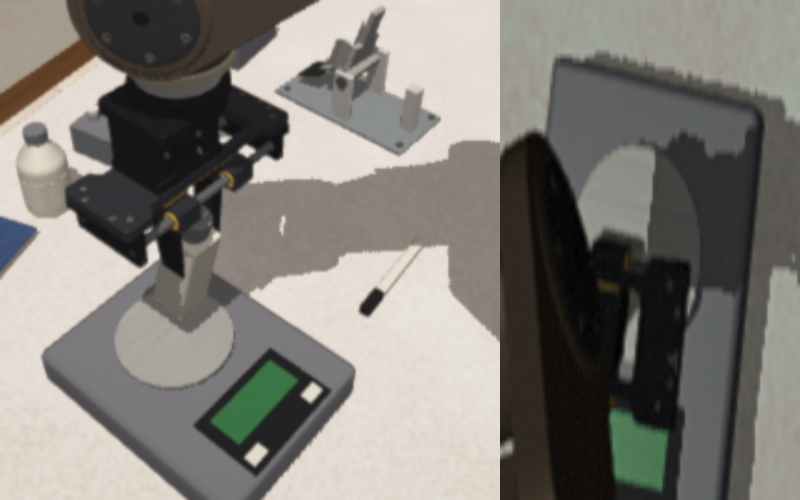

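```bash
python3 - <<'E'
from h import *
s=load('side');t=load('top')
side0=cv2.imread('pics/side0.png');top0=cv2.imread('pics/top0.png')
for n,im,f,(r0,r1,c0,c1) in [('side',side0,s,(270,350,190,280)),('top',top0,t,(205,272,115,185))]:
    g=cv2.cvtColor(im,cv2.COLOR_BGR2GRAY)[r0:r1,c0:c1]
    th,m=cv2.threshold(g,0,255,cv2.THRESH_OTSU)
    cs=max(cv2.findContours(m,cv2.RETR_EXTERNAL,cv2.CHAIN_APPROX_NONE)[0],key=cv2.contourArea)
    e=cv2.fitEllipse(cv2.convexHull(cs));u,v=e[0][0]+c0,e[0][1]+r0
    print(n,th,(round(u,1),round(v,1)),e[1],cast(f,u,v,.062).round(4))
    a=np.linspace(0,2*np.pi,60);pr=np.array([proj(f,[.515+.058*np.cos(k),.255+.058*np.sin(k),.062]) for k in a])
    print(pr.min(0).round(1),pr.max(0).round(1), cs[:,0].min(0)+[c0,r0],cs[:,0].max(0)+[c0,r0])
E
```

```text
side 118.0 (233.5, 311.9) (51.45224380493164, 63.86481857299805) [0.5131 0.2601 0.062 ]
[201.8 284.6] [266.4 337.4] [202 286] [265 338]
top 105.0 (148.2, 240.6) (51.37226104736328, 52.1497688293457) [0.5145 0.2557 0.062 ]
[122.1 214.1] [174.9 266.7] [123 215] [174 266]
```

Request:
{"method": "play_rows", "body": {
  "deltas": [
    [[0, 0.12, -0.4], 0],
    [[0, 0.06, -0.5], 0],
    [[0, 0, -0.4], 0],
    [[0, 0, -0.2], 0],
    [[0, 0, 0], 0]
  ]
}}

```text
clock: 16.42
ee_pos: [0.4907, 0.2616, 0.1596]
orientation: [-0.004, 0.997, -0.082, 0.002]
wrist_force: [0.8, -0.6, -2.0]
gripper_width: 0.0355
```

Request:
{"method": "play_rows", "body": {
  "deltas": [
    [[0, 0, -0.12], 0],
    [[0, 0, -0.1], 0],
    [[0, 0, -0.1], 0]
  ],
  "squeeze": 10
}}

```text
clock: 16.67
ee_pos: [0.4913, 0.262, 0.1517]
orientation: [-0.005, 0.997, -0.082, 0.004]
wrist_force: [0.5, -0.5, -1.8]
gripper_width: 0.0361
```

Request:
{"method": "play_rows", "body": {
  "deltas": [
    [[0, 0, -0.08], 0],
    [[0, 0, -0.06], 0]
  ]
}}

```text
clock: 16.83
ee_pos: [0.4921, 0.2623, 0.1486]
orientation: [-0.005, 0.997, -0.082, 0.005]
wrist_force: [-0.8, -2.0, 13.7]
gripper_width: 0.0361
```

Request:
{"method": "play_rows", "body": {
  "deltas": [
    [[0.13, -0.023, -0.02], 0],
    [[0.13, -0.023, -0.02], 0],
    [[0.13, -0.023, -0.03], 0]
  ]
}}

```text
clock: 17.08
ee_pos: [0.5042, 0.2604, 0.148]
orientation: [-0.006, 0.997, -0.082, 0.006]
wrist_force: [-1.1, -1.0, 3.6]
gripper_width: 0.0358
```

Request:
{"method": "play_rows", "body": {
  "deltas": [
    [[0.13, -0.023, -0.04], 0],
    [[0.13, -0.023, -0.04], 0],
    [[0.1, -0.018, -0.05], 0]
  ]
}}

```text
clock: 17.33
ee_pos: [0.5172, 0.2583, 0.145]
orientation: [-0.006, 0.997, -0.082, 0.007]
wrist_force: [-1.5, -0.0, 13.1]
gripper_width: 0.036
```

```bash
python3 - <<'E'
from h import *
s=grab('side')
im=s['frame'];crop=im[200:330,200:300]
# predicted low-corner / axis pixels for upright bottle at pan centre
st=readout.sense();print(st['ee_pos'],st['wrist_force'])
x,y=st['ee_pos'][:2]
for dx,dy in[(18,18),(18,-18),(-18,18),(-18,-18)]:
  u=np.array([-.984,.177]);n=np.array([.177,.984]);o=(dx*u+dy*n)/1000
  print((dx,dy),proj(s,[x+o[0],y+o[1],.062]).round(0),proj(s,[x+o[0],y+o[1],.167]).round(0))
cv2.imwrite('pics/c8.png',cv2.resize(cv2.cvtColor(crop,cv2.COLOR_RGB2BGR),(460,598),interpolation=cv2.INTER_CUBIC))
E
```

```text
[0.51769387 0.25816935 0.14491724] [-0.22910842 -1.22861158  8.56254912]
(18, 18) [232. 322.] [228. 283.]
(18, -18) [246. 309.] [244. 270.]
(-18, 18) [218. 311.] [212. 272.]
(-18, -18) [232. 299.] [228. 260.]
```

View pics/c8.png

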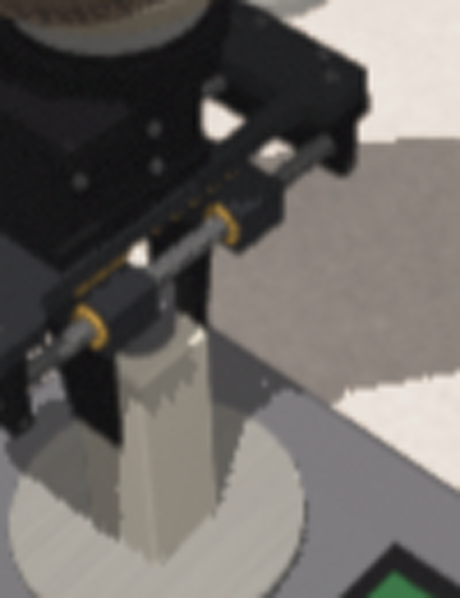

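The side view shows the bottle upright on the pan. Its right edge runs (246,312) to (244.6,273), against a prediction of (246,309) to (244,270). Release.

Request:
{"method": "play_rows", "body": {
  "deltas": [
    [[0, 0, 0.03], 0],
    [[0, 0, 0], 0]
  ]
}}

```text
clock: 17.55
ee_pos: [0.5185, 0.2579, 0.1452]
orientation: [-0.006, 0.997, -0.082, 0.007]
wrist_force: [0.6, 0.1, -1.7]
gripper_width: 0.0362
```

Request:
{"method": "play_rows", "body": {
  "deltas": [
    [[0, 0, 0], 0],
    [[0, 0, 0], 0],
    [[0, 0, 0], 0],
    [[0, 0, 0], 0],
    [[0, 0, 0], 0],
    [[0, 0, 0], 0]
  ],
  "fingers": 75
}}

```text
clock: 18.05
ee_pos: [0.5185, 0.2579, 0.1442]
orientation: [-0.006, 0.997, -0.082, 0.007]
wrist_force: [-0.2, 0.3, 0.2]
gripper_width: 0.0706
```

Request:
{"method": "play_rows", "body": {
  "deltas": [
    [[0, 0, 0.3], 0],
    [[0, 0, 0.6], 0],
    [[0, 0, 0.8], 0],
    [[0, 0, 1], 0],
    [[0, 0, 1], 0],
    [[0, 0, 1], 0],
    [[0, 0, 1], 0],
    [[-0.3, -0.6, 0.3], 0],
    [[-0.3, -0.9, 0], 0],
    [[-0.3, -0.9, 0], 0],
    [[-0.3, -0.9, 0], 0],
    [[0, -0.9, 0], 0],
    [[0, -0.9, 0], 0],
    [[0, -0.4, 0], 0],
    [[0, 0, 0], 0],
    [[0, 0, 0], 0]
  ]
}}

```text
clock: 19.38
ee_pos: [0.4756, 0.0865, 0.3449]
orientation: [-0.007, 0.997, -0.081, 0.012]
wrist_force: [0.2, -0.2, -0.1]
gripper_width: 0.0749
```

```bash
python3 - <<'E'
from h import *
s=grab('side','fs.png');t=grab('top','ft.png')
print(readout.sense()['ee_pos'])
for n,f in(('side',s),('top',t)):
    o=cv2.imread('pics/%s0.png'%n);c=cv2.cvtColor(f['frame'],cv2.COLOR_RGB2BGR)
    d=(cv2.absdiff(o,c).max(2)>30).astype(np.uint8)
    d=cv2.morphologyEx(d,cv2.MORPH_OPEN,np.ones((2,2)))
    k,_,st,ce=cv2.connectedComponentsWithStats(d)
    print(n,[(st[i].tolist(),ce[i].round(0).tolist()) for i in range(1,k) if st[i,4]>15])
    # dark cap
    g=cv2.cvtColor(c,cv2.COLOR_BGR2GRAY)
p=[.514,.257]
for z in(.062,.167,.189): print(z,proj(s,p+[z]).round(1),proj(t,p+[z]).round(1))
g=cv2.cvtColor(s['frame'],cv2.COLOR_RGB2GRAY);print('side rows');print(g[250:330:4,206:262:4])
g=cv2.cvtColor(t['frame'],cv2.COLOR_RGB2GRAY);print('top');print(g[222:262:3,110:180:4])
E
```

```text
[0.47571939 0.08731341 0.34461088]
side [([252, 0, 110, 175, 9309], [307.0, 75.0]), ([498, 0, 5, 10, 27], [500.0, 5.0]), ([503, 0, 39, 24, 652], [522.0, 10.0]), ([535, 0, 18, 30, 213], [544.0, 15.0]), ([553, 0, 7, 25, 109], [557.0, 13.0]), ([493, 11, 9, 16, 85], [497.0, 20.0]), ([547, 26, 5, 7, 24], [549.0, 29.0]), ([498, 29, 35, 8, 165], [515.0, 32.0]), ([468, 32, 92, 90, 3109], [516.0, 66.0]), ([280, 72, 280, 240, 26527], [460.0, 211.0]), ([333, 135, 40, 53, 641], [349.0, 164.0]), ([333, 161, 7, 8, 35], [336.0, 165.0]), ([269, 234, 51, 34, 623], [295.0, 252.0]), ([221, 259, 18, 17, 161], [228.0, 265.0]), ([218, 269, 27, 18, 209], [232.0, 278.0]), ([246, 286, 8, 24, 106], [249.0, 296.0]), ([438, 313, 122, 107, 3732], [486.0, 377.0]), ([536, 319, 24, 26, 188], [549.0, 333.0]), ([491, 354, 13, 13, 116], [497.0, 360.0]), ([517, 370, 24, 31, 188], [533.0, 385.0]), ([553, 390, 7, 4, 16], [556.0, 391.0]), ([549, 399, 11, 12, 76], [555.0, 405.0])]
top [([372, 182, 20, 17, 183], [378.0, 188.0]), ([391, 185, 23, 20, 331], [401.0, 193.0]), ([379, 194, 6, 9, 47], [382.0, 198.0]), ([111, 199, 4
[... 2254 characters left out ...]
 66  67  68  69  53  47]
 [ 94 105 105 113  98 104 104  23  95  40  35  21  12  67  69  60  66  58]
 [104 105 106 111 110  79  60  22  40  45  46  48  47  13  33  21  35  27]
 [107 107 106 115  22  21  23  25  15  13  30  22  19  16  15  17  15  18]
 [106 106 107 106  26  27  26  18  17  21  21  24  24  24  25  27  24  24]
 [108 107 107  45  29  32  31  17  19  29  26  27  27  27  28  26  26  32]
 [108 109 109  30  33  33  34  15  33  33  31  30  35  31  33  32  34  33]
 [108 108 110  34  36  36  37  14  35  34  35  36  34  36  34  36  35  36]
 [110 108 109  37  39  38  39  18  39  40  36  38  40  38  39  38  37  39]
 [110 109  70  38  43  40  37  14  39  40  40  40  41  41  42  42  40  41]]
```

```bash
python3 -c "
from h import *
print(readout.sense()['clock']);print(r.close_job())"
```

```text
19.4833
the job is handed in; nothing more can be done
None
```

The job is done and handed in at 19.5 s of the 72 s allowed.

- **Cradle:** I laid the bottle in the level cradle about 7 mm short of the foot stop and let go. I then pushed the paddle down until it stopped at about 32 N. The side view showed the cradle fully up with the bottle in it.
- **Balance:** I took the bottle again about 90 mm from its bottom and set its lower edge on the pan. I turned it upright against the pan, pressing with at most about 14 N, then let go and moved the arm clear.

**Last checks:**
- **Bottle:** The last side image has the cap at about (228.5, 262). An upright bottle at the pan centre should show it at (229.4, 262), so it is standing and centred within a few mm. The gripper was open and clear.
- **Bystanders:** Comparing the last images with the first showed no change at the round bottle, dish or timer. The marker lay in an area covered by arm and shadow changes, so that comparison could not check it. The arm never went near it.
- **Limits of the check:** I had used all 12 picture views by then, so this final check was on pixel values only. The two cameras put the pan centre about 4 mm apart, and I aimed between them.

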